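# Move a finished circuit board to the test stand with a board lifter

## Robot

A 6-joint arm with a two-finger parallel gripper is mounted at the origin on the work surface. World frame = base frame: x ahead of the robot, y to its left, z up, the work surface at z = 0. Lengths are in m, angles in rad, forces in N, time in s.
With the tool pointing down it reaches from about 0.275 to 0.85 m from the base axis. Payload 5.2 kg.
Tool frame: the origin (TCP) lies at the very end of the fingers, on their centre line; the grasp point (between the pads) lies 19 mm behind it; z points along the fingers, x is the direction in which the jaws open and shut, and the axes are right-handed (so a half turn about z gives the same grasp; the last joint's range is limited). The gripper opens to 85 mm and grips with 20 to 120 N. Pads are 22 mm wide; open, the fingers measure 114 mm over their backs; the gripper's body (76 mm by 85 mm) begins 54 mm behind the grasp point. The pads swing forward as they close: fully open they stand 13 mm farther back than shut.
Start: joints at [-1.31, 0.259, 1.535, -0, 1.348, -0.203], TCP at [0.246, -0.492, 0.231] pointing down, gripper open.
Joint ranges: [-3.14, 3.14], [-0.91, 2.08], [0.19, 2.58], [-1.22, 4.36], [0.22, 2.71], [-3.12, 3.12]. Speed limits (rad/s): [2.57, 2.57, 3.14, 3.14, 3.14, 3.14].

## Interface

Orientations are given as [roll, pitch, yaw] about the fixed x, y, z axes, in that order (R = Rz(yaw) Ry(pitch) Rx(roll)).
In Python, from rig import read_state, grab_frame, camera_model, job, spotter gives the robot as it stands.
- The arm moves only by the shell command python3 -m handwheel 'ROWS' [FORCE]. ROWS is JSON, a list of rows, each an object of numbers: "x", "y", "z": the shift along the world's x, y, z in mm; "ax", "ay", "az": the turn, a rotation vector about the world's x, y, z in degrees; "claw": the finger opening in mm, from 0 to 85.4. A call has 1 to 20 rows; each row is the pose to reach, as a shift and turn from the pose commanded when the call began; what a row does not reach only later rows make up. A row lasts 1/12 s, in which the tool goes at most 41.7 mm and 7.16 degrees, less where a joint would pass 70% of its speed; a pose out of reach is approached as far as the arm can. A call with a gripper value outside its range is refused whole. The fingers move at their own pace and stop on an object; FORCE is the grip in N (left out, the last holds). Time passes only in rows, so rows that repeat a pose let the fingers close. It gives the time, the measured TCP pose, the force and the opening at its end, in the units of the state.
- read_state(): the state, without advancing time (a new reading comes with each control period).
- grab_frame(name): name is "scene" or "top" or "wrist"; returns the picture (480x640x3 uint8, red, green, blue); there is no depth.
- camera_model(name): a dict with "intrinsics" (3x3 intrinsics, pixels), "position" and "orientation" of the camera in the world. Camera axes: x right, y up, looking along -z (the intrinsics and any distortion apply to the point x, -y, -z); pixel columns grow to the right and rows downward; lengths in m; the calibration is good to about 2 mm. The wrist camera is an equidistant fisheye: a pixel r from the principal point sees the ray r / f radians off the axis. A picture is of the moment at which its call begins: read the wrist's pose just before it. camera_model takes no time and is no camera call; for the wrist camera it gives the pose at the moment of the call.
- job.hand_in(): hands the job in, once; it reports no verdict.
Trained networks look in the newest picture that a camera, given by its name, has taken for a name from the list of things; names that differ only in an ending like _2 or _b are one class to them, and where a whole thing is asked for, a point or a joint stands for the part that bears it (a point fixed in the world has none). Each returns a list of dicts, best first, with "score" (0 to 1); they miss things now and then, are a little off and sometimes report something else, mostly with a low value. They report only what shows in the picture. A call takes as long as a camera call. They do not tell look-alikes from the thing itself.
- spotter.find_in(query, camera): "xyz" ([x, y, z] in m, in the coordinates of the camera as it stood for that picture, good to about 4 mm: the middle of the surface that is visible of it).
- spotter.silhouettes(query, camera): "mask" (480x640 bool, what is visible of it).
- spotter.spot_point(query, camera): "xyz" ([x, y, z] in m, in the coordinates of the camera as it stood for that picture, good to about 4 mm: a listed point, or the origin of a listed thing).
The state is a dict: "time_s": time; "joints": joint angles; "joint_vel": joint speeds; "effort": joint torques, N m; "eef_pos": TCP position; "eef_rot": TCP orientation; "contact_force": force on the tool from outside, world axes, zero at the start; "ft_torque": the same for the moment, N m; "gripper_width": opening from 0.0 (shut) to 1.0 (fully open).
Only numpy, scipy, OpenCV 4.12 (cv2) and the standard library are available. Lean on these libraries where they do the work, as an engineer would, in place of code of your own. Each camera call takes 0.05 s, during which the arm holds its last target. There are 200 camera calls.

## Task

The finished circuit board must not be touched by the gripper: take the board lifter by its handle, slide its blade under the board between the standoffs, lift it and carry it level to the test stand. Set it down gently so that all four standoffs stand on the plate inside the three raised lips, the board lying square to the stand. Then draw the blade out and leave the lifter lying flat on the bench or the mat, clear of the stand, without disturbing the bins and the screwdriver.

Things in the scene. Friction and masses are not known exactly. Their poses are not given: they have to be found in the camera images.
- board: Green circuit board 110 (x) x 130 (y) x 3 mm, loose, 105-210 g, on four brass standoffs 10 mm high, 10 mm across, at x +-47, y +-57 mm (104 mm free between them along y). Origin: board's centre at the level of the standoffs' feet; underside 10, tallest parts 34 mm above it. Nothing else hangs below. Stands on the mat, -x edge roughly to the robot; the blade enters there along +x.
- lifter: Board lifter (flat spatula), 130 g: aluminium blade 120 (x) x 74 (y) x 3 mm; a neck 26 mm wide rises from its rear edge (x -60) to x -80, z 53 mm; level black bar handle x -190 to -75, 20 wide (y), z 46 to 70 mm. Origin: centre of the blade's underside, x to its front edge, z up. Stands on the bench between mat and stand, handle roughly to the robot. Grip it hard: it may tilt in a weak grip.
- lifter_grip (a point): Point to grip on the lifter's handle, on its centre line, at x = -115, z = 58 mm in the lifter's frame; axes as the lifter's. Fingers close along y on 20 mm.
- stand: Fixed test stand, grey block with dark steel plate and pale aluminium lips, 150 (x) x 170 (y) mm, plate's top 30 mm above the bench. Origin: centre of its underside. Lips 5 mm high, 6 mm wide on the plate: both sides (inner faces y +-74 mm) and back (inner face x +64 mm). Front (-x), roughly to the robot, open; the plate ends there at x -73 mm.
- stand_seat (a point): Centre of the plate's top face, where the board's origin belongs, axes as the stand's: board x along this x. With the board centred, its standoffs are 12 mm from each lip.
- mat: Fixed black rubber mat 200 (x) x 180 (y) x 3 mm on which the board stands; mat and stand are on opposite sides of the bench, either way round. Origin: centre of its underside.
- screw_bin: Bystander: beige open bin 80 (x) x 130 (y) x 60 mm high with screws, beyond the work. Origin: centre of its underside.
- black_bin: Bystander: black open bin 90 (x) x 110 (y) x 45 mm high on the right side. Origin: centre of its underside.
- screwdriver: Bystander: screwdriver 200 mm long lying along its x, blue handle 26 mm thick to -x, on the left side. Origin: its middle, on the bench.
Things that resemble listed ones, but are neither listed nor needed, are in the scene too. Leave any brown look-alike of the board alone. There is more than one size of the stand; the one meant has the size given above.

How it is judged:
On the way, in this order (a step that is already met when the one before it is completed fails the run):
1. the board is lifted on the lifter's blade at least 30 mm clear of the mat (height (world z) of board above 0.033 m and contact force between lifter and board above 0.3 N and contact force between board and mat below 0.05 N), for 0.2 s.
2. the board stands on the stand's plate inside the lips, free of the blade (x of board in the frame of stand_seat between -0.02 and 0.015 m and y of board in the frame of stand_seat between -0.015 and 0.015 m and z of board in the frame of stand_seat between -0.003 and 0.003 m and angle between board's own z axis and vertical below 0.04 rad and angle between the x axis of board and the x axis of stand, either way round below 0.25 rad and contact force between lifter and board below 0.05 N), for 0.2 s.
At the end, for the whole second after the job is handed in: The board rests on the stand inside the lips: origin within 15 mm sideways, +15/-20 mm in x and 3 mm in height of the seat, tilt < 0.04, turned < 0.25 rad. The lifter touches neither board nor stand and lies flat at rest on bench or mat (underside below 8 mm, tilt < 0.08 rad) (all of step 2 and linear speed of each of board, lifter below 0.02 m/s and height (world z) of lifter between -0.004 and 0.008 m and angle between lifter's own z axis and vertical below 0.08 rad and contact force between lifter and stand below 0.05 N).
It fails at once if the gripper or arm touches the board (contact force between any of the fingers, the arm and board above 0.5 N).
It fails at once if the board is tilted by more than 0.3 rad (angle between board's own z axis and vertical above 0.3 rad).
It fails at once if the board is dropped or banged on the stand (over 35 N) (contact force between board and stand above 35 N).
It fails at once if a bin or the screwdriver is moved by more than 30 mm (distance of any of screw_bin, black_bin, screwdriver from where it was at the start of the episode above 0.03 m).
It also fails if it takes over 72 s, if anything falls off the work surface, if the arm or the gripper's body presses on something with over 40 N, if the wrist force passes 120 N, or if a joint passes its speed limit or range.

## Working session

There is one attempt and no reset: what is moved stays moved. The work goes in short steps, Python scripts to look and compute and a shell command to move; the robot and the scene stay as the last step left them, time stands still between calls to the robot, and variables do not carry over. Pictures are saved under pics/ and viewed, about 8 in all and at most 12, crops included, and the job is handed in when it is done.

```bash
mkdir -p pics; ls; cat > h.py <<'E'
import numpy as np, cv2
from rig import read_state, grab_frame, camera_model, job, spotter
from scipy.spatial.transform import Rotation as R
def rot(o):
    o=np.array(o)
    return o if o.shape==(3,3) else (R.from_euler('xyz',o).as_matrix() if o.shape==(3,) else R.from_quat(o).as_matrix())
def world(c,p,cm=None):
    cm=cm or camera_model(c); return rot(cm['orientation'])@np.array(p)+np.array(cm['position'])
def proj(c,P,cm=None):
    cm=cm or camera_model(c); K=np.array(cm['intrinsics']); q=(np.atleast_2d(P)-np.array(cm['position']))@rot(cm['orientation'])
    return np.c_[K[0,2]+K[0,0]*q[:,0]/-q[:,2],K[1,2]-K[1,1]*q[:,1]/-q[:,2]]
def onplane(c,px,z,cm=None):
    cm=cm or camera_model(c); K=np.array(cm['intrinsics']); px=np.atleast_2d(px).astype(float)
    d=np.c_[(px[:,0]-K[0,2])/K[0,0],-(px[:,1]-K[1,2])/K[1,1],-np.ones(len(px))]@rot(cm['orientation']).T
    o=np.array(cm['position']); return o+d*((z-o[2])/d[:,2])[:,None]
def save(n,im): cv2.imwrite('pics/'+n,im[:,:,::-1])
E
python3 - <<'E'
from h import *
for c in ('top','scene'):
    print(camera_model(c)); save(c+'0.png',grab_frame(c))
    for q in ('board','lifter','stand','mat','screw_bin','black_bin','screwdriver','stand_seat','lifter_grip'):
        r=spotter.spot_point(q,c)
        print(c,q,[(round(d['score'],2),np.round(world(c,d['xyz']),3).tolist(),proj(c,world(c,d['xyz'])).round().tolist()[0]) for d in r[:4]])
print(read_state())
E
```

```text
pics
{'intrinsics': array([[481.30640985,   0.        , 313.5528913 ],
       [  0.        , 481.30640985, 242.00660732],
       [  0.        ,   0.        ,   1.        ]]), 'position': array([ 0.4702966 , -0.01407603,  1.23519936]), 'orientation': array([ 0.07147855,  0.02516995, -1.59007809])}
top board [(0.86, [0.372, 0.135, 0.002], [268.0, 316.0]), (0.76, [0.626, 0.274, 0.004], [213.0, 218.0])]
top lifter [(0.94, [0.602, -0.017, 0.0], [326.0, 225.0])]
top stand [(0.97, [0.317, -0.126, 0.001], [371.0, 336.0]), (0.69, [0.623, -0.231, 0.005], [409.0, 215.0])]
top mat []
top screw_bin [(0.91, [0.797, -0.048, 0.005], [336.0, 150.0]), (0.35, [0.485, -0.023, 0.055], [329.0, 271.0])]
top black_bin [(0.72, [0.568, -0.521, 0.001], [524.0, 234.0])]
top screwdriver [(0.56, [0.498, 0.515, 0.004], [121.0, 270.0]), (0.16, [0.628, 0.271, 0.001], [214.0, 218.0])]
top stand_seat [(0.84, [0.624, -0.228, 0.026], [410.0, 214.0]), (0.76, [0.32, -0.126, 0.025], [372.0, 336.0]), (0.38, [0.627, 0.272, 0.006], [214.0, 218.0])]
top lifter_grip [(0.62, [0.486, -0.023, 0.056], [329.0, 270.0])]
{'intrinsics'
[... 1054 characters left out ...]
.021, 0.06], [300.0, 230.0])]
{'time_s': 1.0, 'joints': array([-1.30982005e+00,  2.58614459e-01,  1.53496329e+00, -3.78391558e-08,
        1.34800221e+00, -2.02762828e-01]), 'joint_vel': array([ 0.00126207, -0.0001525 ,  0.00074091, -0.00131202, -0.00143828,
        0.00053145]), 'effort': array([ 1.01784801e-03, -4.45927477e+01, -2.90900105e+01, -4.49030013e-04,
        6.94339778e-04,  2.48838944e-06]), 'eef_pos': array([ 0.2460576 , -0.4919147 ,  0.23131671]), 'eef_rot': array([ 3.14159006e+00, -1.24281305e-05, -1.10705722e+00]), 'contact_force': array([-1.16746064,  0.19643708,  0.21287883]), 'ft_torque': array([-0.02066149,  0.02570159,  0.03065516]), 'gripper_width': 1.001193367346584}
```

```bash
python3 - <<'E'
import cv2
a=cv2.imread('pics/top0.png'); cv2.imwrite('pics/top0c.png',cv2.resize(a[100:400,90:490],None,fx=2,fy=2,interpolation=cv2.INTER_CUBIC))
E
```

```text
(no output)
```

View pics/top0c.png

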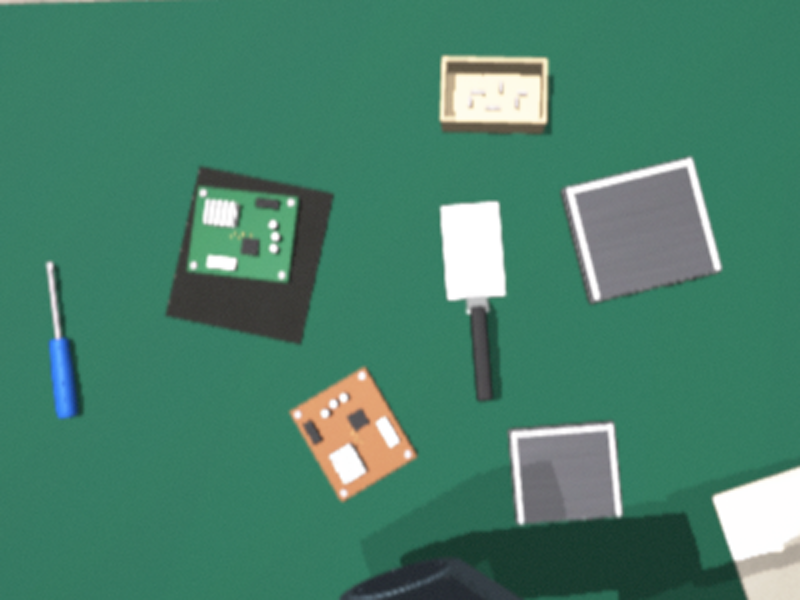

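The view shows the green board on the mat at full-frame px (211,217), with a brown look-alike at (266,317). The large stand is at (410,215) and a smaller one at (372,336). The lifter's blade is at (326,225). I choose the green board and the large stand, and measure their edges next.

```bash
cat >> h.py <<'E'
def rect(c,mask,z,cm=None):
    m=mask.astype(np.uint8); cs,_=cv2.findContours(m,cv2.RETR_EXTERNAL,cv2.CHAIN_APPROX_NONE)
    k=max(cs,key=cv2.contourArea)[:,0,:]
    P=onplane(c,k,z,cm)[:,:2]
    (x,y),(w,h),a=cv2.minAreaRect((P*1000).astype(np.float32)); 
    return np.round([x,y,w,h,a],1), np.round(cv2.boxPoints(((x,y),(w,h),a))).tolist()
E
python3 - <<'E'
from h import *
for c in ('top','scene'):
    im=grab_frame(c); hsv=cv2.cvtColor(im,cv2.COLOR_RGB2HSV)
    for q,z,near in (('board',.016,(.627,.274)),('stand',.03,(.623,-.23)),('lifter',.003,(.6,-.017))):
        for d in spotter.silhouettes(q,c)[:3]:
            r,b=rect(c,d['mask'],z); print(c,q,round(d['score'],2),r,b)
    # colour-based
    m=cv2.inRange(im,(190,190,190),(255,255,255)); n,l,s,ce=cv2.connectedComponentsWithStats(m)
    for i in range(1,n):
        if s[i,4]>250: print(c,'white',s[i],rect(c,l==i,.003))
    px=proj(c,[[.627,.274,.016],[.62,-.23,.03],[.6,-.017,0.003]]).astype(int); print([im[p[1],p[0]] for p in px], [hsv[p[1],p[0]] for p in px])
E
```

```text
top board 0.86 [627.5 277.4 130.8 109.3  82.8] [[565.0, 219.0], [674.0, 206.0], [690.0, 336.0], [581.0, 349.0]]
top board 0.71 [371.4 138.1 129.3 107.9  29.7] [[289.0, 153.0], [342.0, 59.0], [454.0, 123.0], [401.0, 217.0]]
top board 0.26 [494.4 514.4 192.2  28.8   8.4] [[397.0, 514.0], [401.0, 486.0], [592.0, 514.0], [587.0, 543.0]]
top stand 0.72 [ 321.5 -125.2  117.   131.6    3.8] [[259.0, -63.0], [268.0, -195.0], [384.0, -187.0], [375.0, -56.0]]
top stand 0.62 [ 619.9 -227.4  151.3  174.6   12. ] [[528.0, -158.0], [564.0, -329.0], [712.0, -297.0], [676.0, -126.0]]
top lifter 0.89 [535.5 -19.9 252.1  75.9   3. ] [[408.0, 11.0], [412.0, -64.0], [663.0, -51.0], [659.0, 25.0]]
top white [   0    0   58   63 1422] (array([1145.3,  774.9,  160.7,  172.7,   88. ]), [[1056.0, 698.0], [1229.0, 692.0], [1234.0, 852.0], [1062.0, 858.0]])
top white [  26    0  219  111 7693] (array([1080.6,  502.1,  258.6,  606.1,   27.8]), [[825.0, 710.0], [1108.0, 174.0], [1336.0, 294.0], [1053.0, 830.0]])
top white [ 276    0   95   95 4764] (array([1075.8,  -20.3,  241.1,  261. ,   87.1]), [[939.0, -134.
[... 4498 characters left out ...]
90.0], [664.0, -128.0]])
scene white [497 282  26  27 303] (array([1036.9,  380. ,   64.5,   87.4,   18.1]), [[993.0, 411.0], [1020.0, 328.0], [1081.0, 349.0], [1054.0, 432.0]])
scene white [328 298  43  30 549] (array([779.7, -45.2, 102.4,  82.3,  87.3]), [[736.0, -94.0], [818.0, -98.0], [823.0, 4.0], [741.0, 8.0]])
scene white [ 327  366  184  114 7463] (array([1201.9, -118.3,  471.5,  242.1,   89.9]), [[1081.0, -354.0], [1323.0, -354.0], [1323.0, 117.0], [1081.0, 118.0]])
[array([30, 50, 40], dtype=uint8), array([106, 106, 114], dtype=uint8), array([255, 255, 255], dtype=uint8)] [array([ 75, 102,  50], dtype=uint8), array([120,  18, 114], dtype=uint8), array([  0,   0, 255], dtype=uint8)]
```

Measurements agree between the two cameras:

| Thing | x (mm) | y (mm) | yaw (°) |
|---|---|---|---|
| board | 627 | 275 | -7 |
| stand | 624.5 | -230 | +12.4 |
| lifter | 603 | -18 | +3.2 |
| lifter grip | 489 | -24 | +3.2 |

Next I move above the handle.

```bash
python3 -m handwheel '[{"x":20,"y":35,"z":0,"az":-3},{"x":243,"y":468,"z":-101,"az":-23.4},{"x":243,"y":468,"z":-101,"az":-23.4},{"x":243,"y":468,"z":-101,"az":-23.4},{"x":243,"y":468,"z":-101,"az":-23.4},{"x":243,"y":468,"z":-101,"az":-23.4},{"x":243,"y":468,"z":-101,"az":-23.4},{"x":243,"y":468,"z":-101,"az":-23.4},{"x":243,"y":468,"z":-101,"az":-23.4},{"x":243,"y":468,"z":-101,"az":-23.4},{"x":243,"y":468,"z":-101,"az":-23.4},{"x":243,"y":468,"z":-101,"az":-23.4},{"x":243,"y":468,"z":-101,"az":-23.4},{"x":243,"y":468,"z":-101,"az":-23.4},{"x":243,"y":468,"z":-101,"az":-23.4},{"x":243,"y":468,"z":-101,"az":-23.4},{"x":243,"y":468,"z":-101,"az":-23.4}]' 120
python3 - <<'E'
from h import *
s=read_state(); cm=camera_model('wrist'); print(s['time_s'],s['eef_pos'],s['eef_rot'],cm)
im=grab_frame('wrist'); save('w1.png',im)
for q in('lifter_grip','lifter'):
    for d in spotter.spot_point(q,'wrist')[:2]: print(q,d['score'],world('wrist',d['xyz'],cm))
E
```

```text
1.4 [ 0.24607679 -0.49188931  0.23130427] [-3.14157099e+00  1.08452613e-05 -1.10700768e+00] {'intrinsics': array([[371.64829954,   0.        , 318.09786328],
       [  0.        , 371.64829954, 242.93658632],
       [  0.        ,   0.        ,   1.        ]]), 'position': array([ 0.30537831, -0.46373255,  0.37385997]), 'orientation': array([-2.64013324e-01,  2.26571731e-04, -1.10709372e+00])}invalid input
```

View pics/w1.png

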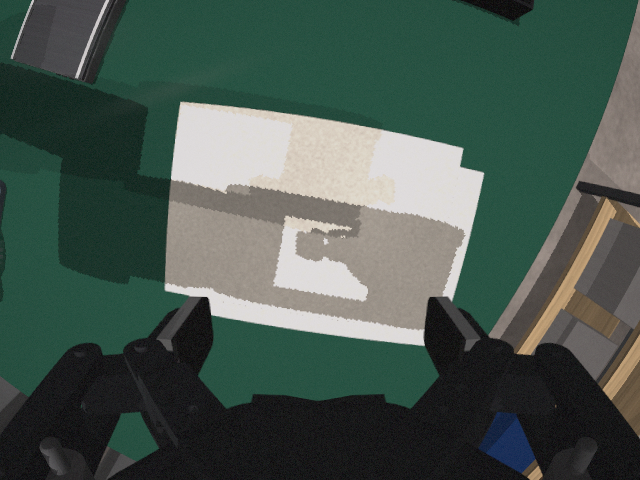

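The move was refused and the wrist picture shows only the starting place over a white sheet. I'll give all seven keys in each row.

```bash
python3 -m handwheel '[{"x":20,"y":35,"z":0,"ax":0,"ay":0,"az":-3,"claw":85},{"x":243,"y":468,"z":-101,"ax":0,"ay":0,"az":-23.4,"claw":85}]' 120
```

```text
time_s: 1.72
eef_pos: [0.2847, -0.4224, 0.2238]
eef_rot: [-3.141, -0.003, -1.29]
contact_force: [1.5, 0.1, -0.0]
gripper_width: 0.997
```

```bash
python3 -m handwheel '[{"x":204,"y":399,"z":-94,"ax":0,"ay":0,"az":-12.8,"claw":85},{"x":204,"y":399,"z":-94,"ax":0,"ay":0,"az":-12.8,"claw":85},{"x":204,"y":399,"z":-94,"ax":0,"ay":0,"az":-12.8,"claw":85},{"x":204,"y":399,"z":-94,"ax":0,"ay":0,"az":-12.8,"claw":85},{"x":204,"y":399,"z":-94,"ax":0,"ay":0,"az":-12.8,"claw":85},{"x":204,"y":399,"z":-94,"ax":0,"ay":0,"az":-12.8,"claw":85},{"x":204,"y":399,"z":-94,"ax":0,"ay":0,"az":-12.8,"claw":85},{"x":204,"y":399,"z":-94,"ax":0,"ay":0,"az":-12.8,"claw":85},{"x":204,"y":399,"z":-94,"ax":0,"ay":0,"az":-12.8,"claw":85},{"x":204,"y":399,"z":-94,"ax":0,"ay":0,"az":-12.8,"claw":85},{"x":204,"y":399,"z":-94,"ax":0,"ay":0,"az":-12.8,"claw":85},{"x":204,"y":399,"z":-94,"ax":0,"ay":0,"az":-12.8,"claw":85},{"x":204,"y":399,"z":-94,"ax":0,"ay":0,"az":-12.8,"claw":85},{"x":204,"y":399,"z":-94,"ax":0,"ay":0,"az":-12.8,"claw":85}]' 120
python3 - <<'E'
from h import *
s=read_state(); cm=camera_model('wrist'); print(s['time_s'],s['eef_pos'],s['eef_rot'],cm)
im=grab_frame('wrist'); save('w2.png',im)
for q in('lifter_grip','lifter'):
    for d in spotter.spot_point(q,'wrist')[:2]: print(q,d['score'],world('wrist',d['xyz'],cm))
E
```

```text
time_s: 2.88
eef_pos: [0.4885, -0.0218, 0.1289]
eef_rot: [3.141, -0.0, -1.506]
contact_force: [-0.3, -0.2, -0.1]
gripper_width: 0.997
2.8833 [ 0.48853056 -0.02180762  0.12885712] [ 3.14112749e+00 -3.92183522e-04 -1.50574731e+00] {'intrinsics': array([[371.64829954,   0.        , 318.09786328],
       [  0.        , 371.64829954, 242.93658632],
       [  0.        ,   0.        ,   1.        ]]), 'position': array([ 0.55471191, -0.01869508,  0.27137313]), 'orientation': array([-2.64513298e-01, -5.43434232e-04, -1.50581422e+00])}
lifter_grip 0.7 [ 0.49282349 -0.0288487   0.06273827]
lifter 0.58 [ 6.00209620e-01 -1.67838798e-02  3.45007162e-04]
```

View pics/w2.png

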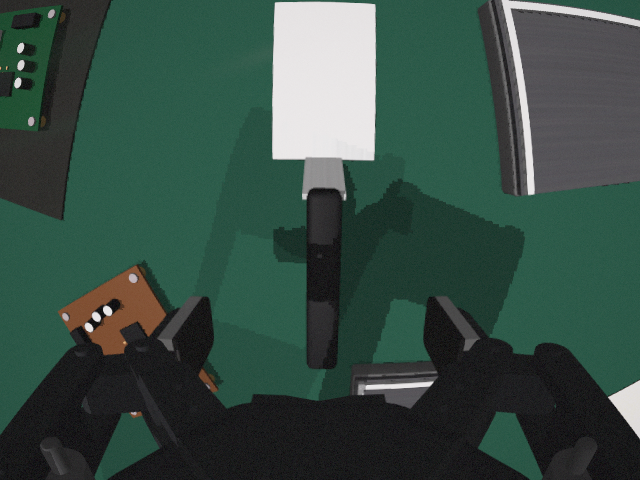

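The wrist view has the handle at column 323, centred between the fingers, with the blade ahead. Descend and grip.

```bash
python3 -m handwheel '[{"x":0.5,"y":-1.5,"z":-35,"ax":0,"ay":0,"az":-0.5,"claw":85},{"x":0.5,"y":-1.5,"z":-65,"ax":0,"ay":0,"az":-0.5,"claw":85},{"x":0.5,"y":-1.5,"z":-92,"ax":0,"ay":0,"az":-0.5,"claw":85},{"x":0.5,"y":-1.5,"z":-92,"ax":0,"ay":0,"az":-0.5,"claw":60},{"x":0.5,"y":-1.5,"z":-92,"ax":0,"ay":0,"az":-0.5,"claw":40},{"x":0.5,"y":-1.5,"z":-92,"ax":0,"ay":0,"az":-0.5,"claw":10},{"x":0.5,"y":-1.5,"z":-92,"ax":0,"ay":0,"az":-0.5,"claw":10},{"x":0.5,"y":-1.5,"z":-92,"ax":0,"ay":0,"az":-0.5,"claw":10},{"x":0.5,"y":-1.5,"z":-92,"ax":0,"ay":0,"az":-0.5,"claw":10},{"x":0.5,"y":-1.5,"z":-92,"ax":0,"ay":0,"az":-0.5,"claw":10},{"x":0.5,"y":-1.5,"z":-92,"ax":0,"ay":0,"az":-0.5,"claw":10},{"x":0.5,"y":-1.5,"z":-92,"ax":0,"ay":0,"az":-0.5,"claw":10},{"x":0.5,"y":-1.5,"z":-92,"ax":0,"ay":0,"az":-0.5,"claw":10},{"x":0.5,"y":-1.5,"z":-92,"ax":0,"ay":0,"az":-0.5,"claw":10},{"x":0.5,"y":-1.5,"z":-92,"ax":0,"ay":0,"az":-0.5,"claw":10},{"x":0.5,"y":-1.5,"z":-92,"ax":0,"ay":0,"az":-0.5,"claw":10}]' 120
```

```text
time_s: 4.37
eef_pos: [0.4904, -0.0238, 0.0387]
eef_rot: [-3.138, -0.002, -1.516]
contact_force: [-1.7, -1.3, 6.6]
gripper_width: 0.213
```

```bash
python3 -m handwheel '[{"x":0,"y":0,"z":10,"ax":0,"ay":0,"az":0,"claw":10},{"x":0,"y":0,"z":35,"ax":0,"ay":0,"az":0,"claw":10},{"x":0,"y":0,"z":65,"ax":0,"ay":0,"az":0,"claw":10},{"x":-5,"y":14,"z":85,"ax":0,"ay":0,"az":0,"claw":10},{"x":-15,"y":42,"z":90,"ax":0,"ay":0,"az":-1,"claw":10},{"x":-26,"y":75,"z":90,"ax":0,"ay":0,"az":-2,"claw":10},{"x":-38,"y":109,"z":90,"ax":0,"ay":0,"az":-3,"claw":10},{"x":-50,"y":143,"z":90,"ax":0,"ay":0,"az":-4,"claw":10},{"x":-62,"y":177,"z":90,"ax":0,"ay":0,"az":-5,"claw":10},{"x":-74,"y":211,"z":90,"ax":0,"ay":0,"az":-6.5,"claw":10},{"x":-86,"y":245,"z":90,"ax":0,"ay":0,"az":-7.5,"claw":10},{"x":-98,"y":279,"z":90,"ax":0,"ay":0,"az":-8.5,"claw":10},{"x":-108,"y":308,"z":90,"ax":0,"ay":0,"az":-9.5,"claw":10},{"x":-113,"y":324,"z":90,"ax":0,"ay":0,"az":-10.2,"claw":10},{"x":-115,"y":330,"z":90,"ax":0,"ay":0,"az":-10.2,"claw":10},{"x":-115,"y":330,"z":90,"ax":0,"ay":0,"az":-10.2,"claw":10},{"x":-115,"y":330,"z":90,"ax":0,"ay":0,"az":-10.2,"claw":10}]' 120
cat > look.py <<'E'
from h import *
import sys
s=read_state(); cm=camera_model('wrist'); print(s['time_s'],s['eef_pos'],s['eef_rot'])
im=grab_frame('wrist'); save(sys.argv[1],im)
for q in('lifter_grip','lifter','board'):
    for d in spotter.spot_point(q,'wrist')[:2]: print(q,d['score'],world('wrist',d['xyz'],cm))
zl=float(sys.argv[2])
for c in('top','scene'):
    im=grab_frame(c); save(sys.argv[1].replace('w',c[0]),im)
    for q in('lifter','board'):
        for d in spotter.spot_point(q,c)[:2]: print(c,q,round(d['score'],2),world(c,d['xyz']).round(4))
        for d in spotter.silhouettes(q,c)[:2]: print(' mask',rect(c,d['mask'],zl if q=='lifter' else float(sys.argv[3])))
    m=cv2.inRange(im,(190,190,190),(255,255,255)); n,l,st,ce=cv2.connectedComponentsWithStats(m)
    for i in range(1,n):
        if 400<st[i,4]<2500 and 150<ce[i,0]<450 and 150<ce[i,1]<450: print(c,'white',st[i],rect(c,l==i,zl))
E
python3 look.py w3.png 0.092 0.016
```

```text
time_s: 5.78
eef_pos: [0.3742, 0.3064, 0.1272]
eef_rot: [-3.141, -0.0, -1.693]
contact_force: [-0.4, -0.1, -1.2]
gripper_width: 0.216
5.7833 [0.37416432 0.30639944 0.12724424] [-3.14121593e+00 -3.51902480e-04 -1.69265592e+00]
lifter_grip 0.62 [0.37584537 0.30218092 0.14533695]
lifter 0.74 [0.48484768 0.29704482 0.08799275]
board 0.64 [0.37446765 0.14015124 0.00273153]
board 0.58 [0.48444819 0.2891358  0.08970969]
top lifter 0.92 [0.4874 0.2954 0.0888]
top board 0.62 [0.6256 0.2718 0.0036]
 mask (array([627.8, 276.9, 130.5, 110.5,  82.4]), [[564.0, 220.0], [674.0, 205.0], [691.0, 334.0], [582.0, 349.0]])
 mask (array([371.4, 138.3, 129.6, 110.1,  29.8]), [[288.0, 154.0], [343.0, 58.0], [455.0, 123.0], [400.0, 218.0]])
top white [ 180  247   36   52 1509] (array([485.6, 291.9,  72.9, 118.7,  82.6]), [[422.0, 263.0], [540.0, 248.0], [549.0, 320.0], [431.0, 336.0]])
scene lifter 0.96 [0.4894 0.2914 0.0846]
 mask (array([436.3, 298.8,  79.8, 237.9,  79.2]), [[312.0, 282.0], [546.0, 237.0], [561.0, 316.0], [327.0, 360.0]])
scene board 0.66 [0.6275 0.282  0.0041]
scene board 0.56 [ 0.3762  0.1369 -0.0046]
 mask (array([378.9, 132. , 135.9, 115. ,  31.5]), [[291.0, 145.0], [351.0, 47.0], [467.0, 119.0], [407.0, 217.0]])
 mask (array([632.7, 272.7, 135.6, 114.6,  83.5]), [[568.0, 212.0], [682.0, 199.0], [697.0, 333.0], [584.0, 347.0]])
scene white [358 155  36  41 674] (array([467.8, 292.5,  75. , 165.6,  82.7]), [[381.0, 266.0], [545.0, 245.0], [555.0, 319.0], [390.0, 340.0]])
scene white [332 298  39  30 530] (array([821.3, -75.6,  95.1,  52.5,  87.3]), [[793.0, -122.0], [845.0, -124.0], [850.0, -29.0], [797.0, -27.0]])
```

View pics/w3.png

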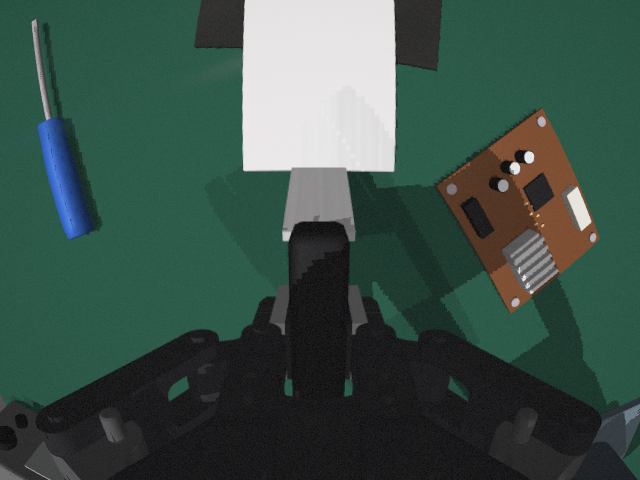

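The wrist view shows the blade pointing at the mat, with the handle firm and straight between the pads. The top camera shows blade yaw -7.4° against board -7.5°. Remaining: about 142 mm forward, 3 mm left, 82 mm down. I lower first.

```bash
python3 -m handwheel '[{"x":0,"y":2.5,"z":-15,"ax":0,"ay":0,"az":0,"claw":10},{"x":0,"y":2.5,"z":-40,"ax":0,"ay":0,"az":0,"claw":10},{"x":0,"y":2.5,"z":-62,"ax":0,"ay":0,"az":0,"claw":10},{"x":0,"y":2.5,"z":-76,"ax":0,"ay":0,"az":0,"claw":10},{"x":0,"y":2.5,"z":-82,"ax":0,"ay":0,"az":0,"claw":10},{"x":0,"y":2.5,"z":-82,"ax":0,"ay":0,"az":0,"claw":10},{"x":0,"y":2.5,"z":-82,"ax":0,"ay":0,"az":0,"claw":10}]' 120
python3 look.py w4.png 0.0095 0.016; python3 - <<'E'
import cv2
a=cv2.imread('pics/w4.png'); t=cv2.imread('pics/s4.png')[140:300,300:460]
b=cv2.resize(a[0:240,120:520],None,fx=2,fy=2)[:, :]; t=cv2.resize(t,(480,480),interpolation=cv2.INTER_CUBIC)
import numpy as np
cv2.imwrite('pics/c4.png',cv2.resize(np.hstack([b,t]),None,fx=.62,fy=.62))
E
```

```text
time_s: 7.07
eef_pos: [0.3744, 0.3094, 0.0452]
eef_rot: [-3.141, 0.0, -1.694]
contact_force: [0.4, -0.1, -1.4]
gripper_width: 0.213
7.0667 [0.37444533 0.30942443 0.04518249] [-3.14147138e+00  1.14562619e-04 -1.69393024e+00]
lifter_grip 0.79 [0.37648583 0.30454646 0.06710547]
lifter 0.72 [0.48127164 0.29427926 0.00656153]
board 0.85 [0.37825449 0.13946455 0.00110513]
top lifter 0.9 [0.4882 0.2974 0.0066]
 mask (array([463.4, 297.8,  75.6, 162.5,  85.3]), [[379.0, 267.0], [541.0, 253.0], [548.0, 329.0], [386.0, 342.0]])
top board 0.64 [ 0.373   0.1366 -0.003 ]
top board 0.59 [0.626  0.2717 0.0044]
 mask (array([628.8, 277.3, 133.7, 111.6,  81.4]), [[564.0, 220.0], [674.0, 203.0], [694.0, 335.0], [584.0, 352.0]])
top white [ 188  249   33   49 1314] (array([485.9, 296.4,  72.8, 118.8,  82.8]), [[422.0, 268.0], [540.0, 253.0], [549.0, 325.0], [432.0, 340.0]])
scene lifter 0.65 [0.4862 0.2939 0.0053]
 mask (array([436.4, 299.9,  79.3, 234.9,  79.8]), [[314.0, 282.0], [545.0, 240.0], [559.0, 318.0], [328.0, 360.0]])
scene board 0.97 [ 0.3776  0.1408 -0.0032]
scene board 0.91 [0.6322 0.2779 0.0036]
 mask (array([379.1, 131.4, 134.3, 116.1,  30.3]), [[292.0, 148.0], [350.0, 47.0], [466.0, 115.0], [408.0, 215.0]])
 mask (array([632.1, 272.5, 132.3, 112.6,  83. ]), [[568.0, 214.0], [680.0, 200.0], [696.0, 331.0], [584.0, 345.0]])
scene white [357 171  35  40 632] (array([468.3, 296.1,  75.2, 163.7,  82.8]), [[382.0, 269.0], [545.0, 249.0], [554.0, 323.0], [392.0, 344.0]])
scene white [332 298  39  30 530] (array([794.8, -47.8, 101.4,  56. ,  87.3]), [[764.0, -97.0], [820.0, -100.0], [825.0, 2.0], [769.0, 4.0]])
```

View pics/c4.png

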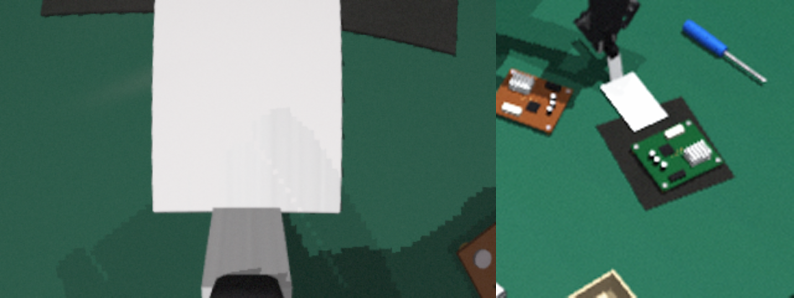

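The blade is level with the gap and its centreline passes about 1.5 mm from the board centre. Insert, first 70 mm.

```bash
python3 -m handwheel '[{"x":5,"y":-0.7,"z":0,"ax":0,"ay":0,"az":0,"claw":10},{"x":15,"y":-2,"z":0,"ax":0,"ay":0,"az":0,"claw":10},{"x":27,"y":-3.6,"z":0,"ax":0,"ay":0,"az":0,"claw":10},{"x":39,"y":-5.2,"z":0,"ax":0,"ay":0,"az":0,"claw":10},{"x":51,"y":-6.8,"z":0,"ax":0,"ay":0,"az":0,"claw":10},{"x":62,"y":-8.3,"z":0,"ax":0,"ay":0,"az":0,"claw":10},{"x":69.5,"y":-9.2,"z":0,"ax":0,"ay":0,"az":0,"claw":10},{"x":69.5,"y":-9.2,"z":0,"ax":0,"ay":0,"az":0,"claw":10}]' 120
python3 - <<'E'
from h import *
im=grab_frame('top')
for d in spotter.silhouettes('board','top')[:3]: print(rect('top',d['mask'],.016))
print(read_state()['contact_force'],read_state()['ft_torque'])
E
```

```text
time_s: 8.43
eef_pos: [0.4461, 0.2997, 0.0449]
eef_rot: [-3.14, 0.001, -1.695]
contact_force: [-0.3, 0.0, -1.5]
gripper_width: 0.215
(array([627.5, 275.9, 132.9, 110.7,  82.4]), [[564.0, 217.0], [674.0, 203.0], [691.0, 334.0], [581.0, 349.0]])
(array([ 621.8, -231.2,  153.3,  175.5,   12.5]), [[528.0, -162.0], [566.0, -333.0], [716.0, -300.0], [678.0, -129.0]])
(array([371. , 139.1, 134. , 113. ,  29.9]), [[285.0, 155.0], [341.0, 57.0], [457.0, 123.0], [401.0, 221.0]])
[-0.85593318 -0.84576629 -1.58675113] [0.03021171 0.07843859 0.05274676]
```

```bash
python3 -m handwheel '[{"x":5,"y":-0.7,"z":0,"ax":0,"ay":0,"az":0,"claw":10},{"x":15,"y":-2,"z":0,"ax":0,"ay":0,"az":0,"claw":10},{"x":27,"y":-3.6,"z":0,"ax":0,"ay":0,"az":0,"claw":10},{"x":39,"y":-5.2,"z":0,"ax":0,"ay":0,"az":0,"claw":10},{"x":51,"y":-6.8,"z":0,"ax":0,"ay":0,"az":0,"claw":10},{"x":61,"y":-8.3,"z":0,"ax":0,"ay":0,"az":0,"claw":10},{"x":67.5,"y":-9.2,"z":0,"ax":0,"ay":0,"az":0,"claw":10},{"x":67.5,"y":-9.2,"z":0,"ax":0,"ay":0,"az":0,"claw":10},{"x":67.5,"y":-9.2,"z":0,"ax":0,"ay":0,"az":0,"claw":10}]' 120
python3 - <<'E'
from h import *
im=grab_frame('top'); a=grab_frame('wrist'); save('w5.png',a); s=grab_frame('scene')
for d in spotter.silhouettes('board','top')[:3]: print(rect('top',d['mask'],.016))
print(read_state()['contact_force'],read_state()['ft_torque'])
t=cv2.resize(s[150:290,300:440],(480,480),interpolation=cv2.INTER_CUBIC)
save('c5.png',cv2.resize(np.hstack([a,t]),None,fx=.7,fy=.7))
E
```

```text
time_s: 9.28
eef_pos: [0.5113, 0.2906, 0.0446]
eef_rot: [3.141, -0.0, -1.695]
contact_force: [-0.3, 0.7, -1.1]
gripper_width: 0.216
(array([627.1, 276.6, 130.2, 109.9,  82.5]), [[564.0, 219.0], [673.0, 205.0], [690.0, 334.0], [581.0, 348.0]])
(array([371.2, 137.5, 132.6, 113.2,  29.8]), [[285.0, 154.0], [342.0, 55.0], [457.0, 121.0], [401.0, 220.0]])
[ 0.5520562   1.12572107 -0.22387855] [-0.02686943  0.075459    0.00454765]
```

View pics/c5.png

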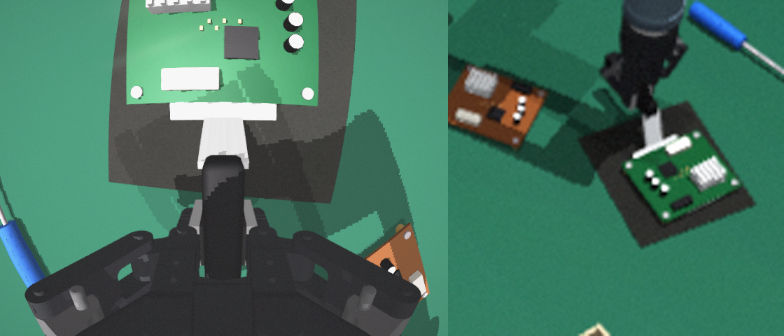

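The wrist view shows the blade's rear edge about 8–10 mm outside the board edge, laterally centred, and the board unmoved. I push 3 mm more and lift slowly.

```bash
python3 -m handwheel '[{"x":3,"y":-0.4,"z":0,"ax":0,"ay":0,"az":0,"claw":10},{"x":3,"y":-0.4,"z":1.5,"ax":0,"ay":0,"az":0,"claw":10},{"x":3,"y":-0.4,"z":3,"ax":0,"ay":0,"az":0,"claw":10},{"x":3,"y":-0.4,"z":4.5,"ax":0,"ay":0,"az":0,"claw":10},{"x":3,"y":-0.4,"z":6,"ax":0,"ay":0,"az":0,"claw":10},{"x":3,"y":-0.4,"z":8,"ax":0,"ay":0,"az":0,"claw":10},{"x":3,"y":-0.4,"z":12,"ax":0,"ay":0,"az":0,"claw":10},{"x":3,"y":-0.4,"z":18,"ax":0,"ay":0,"az":0,"claw":10},{"x":3,"y":-0.4,"z":26,"ax":0,"ay":0,"az":0,"claw":10},{"x":3,"y":-0.4,"z":35,"ax":0,"ay":0,"az":0,"claw":10},{"x":3,"y":-0.4,"z":45,"ax":0,"ay":0,"az":0,"claw":10},{"x":3,"y":-0.4,"z":55,"ax":0,"ay":0,"az":0,"claw":10},{"x":3,"y":-0.4,"z":65,"ax":0,"ay":0,"az":0,"claw":10},{"x":3,"y":-0.4,"z":75,"ax":0,"ay":0,"az":0,"claw":10},{"x":3,"y":-0.4,"z":83,"ax":0,"ay":0,"az":0,"claw":10},{"x":3,"y":-0.4,"z":87,"ax":0,"ay":0,"az":0,"claw":10},{"x":3,"y":-0.4,"z":88,"ax":0,"ay":0,"az":0,"claw":10},{"x":3,"y":-0.4,"z":88,"ax":0,"ay":0,"az":0,"claw":10}]' 120
python3 - <<'E'
from h import *
a=grab_frame('wrist'); s=grab_frame('scene'); save('w6.png',a)
im=grab_frame('top')
for d in spotter.silhouettes('board','top')[:3]: print(rect('top',d['mask'],.106))
for d in spotter.spot_point('board','top')+spotter.spot_point('lifter','top'): print(world('top',d['xyz']))
print(read_state()['contact_force'],read_state()['ft_torque'])
t=cv2.resize(s[120:260,310:450],(480,480),interpolation=cv2.INTER_CUBIC)
save('c6.png',cv2.resize(np.hstack([a,t]),None,fx=.7,fy=.7))
E
```

```text
time_s: 10.98
eef_pos: [0.5142, 0.2904, 0.1331]
eef_rot: [-3.141, 0.0, -1.694]
contact_force: [0.4, 0.3, -3.9]
gripper_width: 0.213
(array([626.1, 274.7, 129. , 109.3,  82.5]), [[563.0, 218.0], [672.0, 204.0], [689.0, 331.0], [580.0, 346.0]])
[0.62747915 0.27182633 0.08337588]
[ 0.37092183  0.13592235 -0.00083309]
[ 0.34726036  0.4959987  -2.97474941] [0.00960258 0.32420155 0.0020308 ]
```

View pics/c6.png

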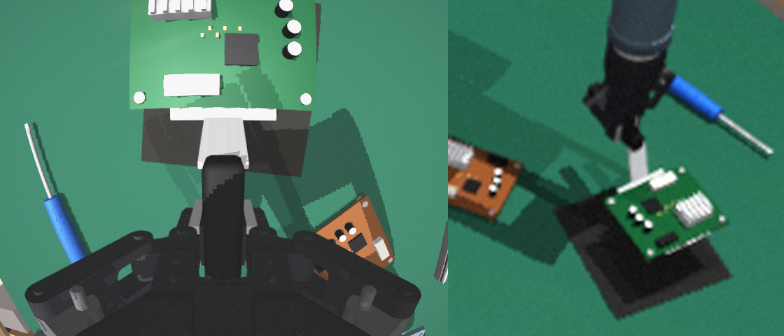

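The board is level on the blade, centre at (626.5,275), 113 mm ahead of the TCP and laterally within 1 mm. I carry it smoothly to above the stand.

```bash
python3 -m handwheel '[{"x":0,"y":-4,"z":0,"ax":0,"ay":0,"az":0.1,"claw":10},{"x":0,"y":-13,"z":0,"ax":0,"ay":0,"az":0.5,"claw":10},{"x":0,"y":-28,"z":0,"ax":0,"ay":0,"az":1,"claw":10},{"x":0,"y":-49,"z":0,"ax":0,"ay":0,"az":1.8,"claw":10},{"x":0,"y":-75,"z":0,"ax":0,"ay":0,"az":2.7,"claw":10},{"x":0,"y":-104,"z":0,"ax":0,"ay":0,"az":3.8,"claw":10},{"x":0,"y":-134,"z":0,"ax":0,"ay":0,"az":4.9,"claw":10},{"x":0,"y":-164,"z":0,"ax":0,"ay":0,"az":6,"claw":10},{"x":0,"y":-194,"z":0,"ax":0,"ay":0,"az":7,"claw":10},{"x":0,"y":-224,"z":0,"ax":0,"ay":0,"az":8.1,"claw":10},{"x":0,"y":-254,"z":0,"ax":0,"ay":0,"az":9.2,"claw":10},{"x":0,"y":-284,"z":0,"ax":0,"ay":0,"az":10.3,"claw":10},{"x":0,"y":-314,"z":0,"ax":0,"ay":0,"az":11.4,"claw":10},{"x":0,"y":-344,"z":0,"ax":0,"ay":0,"az":12.5,"claw":10},{"x":0,"y":-374,"z":0,"ax":0,"ay":0,"az":13.6,"claw":10},{"x":0,"y":-402,"z":0,"ax":0,"ay":0,"az":14.6,"claw":10},{"x":-1,"y":-427,"z":0,"ax":0,"ay":0,"az":15.5,"claw":10},{"x":-1,"y":-449,"z":0,"ax":0,"ay":0,"az":16.3,"claw":10},{"x":-1,"y":-467,"z":0,"ax":0,"ay":0,"az":17,"claw":10},{"x":-1,"y":-480,"z":0,"ax":0,"ay":0,"az":17.4,"claw":10}]' 120
python3 -m handwheel '[{"x":0,"y":-12,"z":0,"ax":0,"ay":0,"az":0.4,"claw":10},{"x":0,"y":-23,"z":0,"ax":0,"ay":0,"az":0.8,"claw":10},{"x":0,"y":-33,"z":0,"ax":0,"ay":0,"az":1.2,"claw":10},{"x":0,"y":-42,"z":0,"ax":0,"ay":0,"az":1.6,"claw":10},{"x":0,"y":-50,"z":0,"ax":0,"ay":0,"az":1.9,"claw":10},{"x":0,"y":-56,"z":0,"ax":0,"ay":0,"az":2.1,"claw":10},{"x":0,"y":-61,"z":0,"ax":0,"ay":0,"az":2.3,"claw":10},{"x":0,"y":-64,"z":0,"ax":0,"ay":0,"az":2.4,"claw":10},{"x":0,"y":-65,"z":0,"ax":0,"ay":0,"az":2.4,"claw":10},{"x":0,"y":-65,"z":0,"ax":0,"ay":0,"az":2.4,"claw":10},{"x":0,"y":-65,"z":0,"ax":0,"ay":0,"az":2.4,"claw":10}]' 120
cat > look2.py <<'E'
from h import *
import sys
n,zb=sys.argv[1],float(sys.argv[2])
a=grab_frame('wrist'); s=grab_frame('scene'); 
for d in spotter.silhouettes('board','scene')[:3]: print('s',rect('scene',d['mask'],zb))
for d in spotter.silhouettes('stand','scene')[:3]: print('s stand',rect('scene',d['mask'],.03))
im=grab_frame('top')
for d in spotter.silhouettes('board','top')[:3]: print('t',rect('top',d['mask'],zb))
for d in spotter.silhouettes('stand','top')[:3]: print('t stand',rect('top',d['mask'],.03))
for q in('board','stand','lifter'):
  for d in spotter.spot_point(q,'top')[:2]: print(q,world('top',d['xyz']).round(4))
print(read_state()['contact_force'],read_state()['ft_torque'])
t=cv2.resize(s[225:355,200:330],(480,480),interpolation=cv2.INTER_CUBIC)
save(n,cv2.resize(np.hstack([a,t]),None,fx=.7,fy=.7))
E
python3 look2.py c7.png .106
```

```text
time_s: 12.95
eef_pos: [0.5125, -0.1924, 0.133]
eef_rot: [3.141, -0.001, -1.391]
contact_force: [-0.6, -0.4, -3.6]
gripper_width: 0.211
time_s: 13.87
eef_pos: [0.5132, -0.2542, 0.1328]
eef_rot: [3.142, 0.0, -1.348]
contact_force: [-0.3, -0.1, -2.4]
gripper_width: 0.214
s (array([437.4,  89.3, 121. , 107.7,  29.8]), [[358.0, 106.0], [412.0, 13.0], [517.0, 73.0], [463.0, 166.0]])
s (array([ 633.6, -232.1,  113.2,  131.9,   11.5]), [[565.0, -179.0], [591.0, -308.0], [702.0, -285.0], [676.0, -156.0]])
s stand (array([ 334.3, -107. ,  130.4,   86.1,    3. ]), [[267.0, -67.0], [271.0, -153.0], [402.0, -147.0], [397.0, -61.0]])
s stand (array([ 632.2, -235.5,  156.7,  173.7,   12.7]), [[537.0, -168.0], [575.0, -337.0], [728.0, -303.0], [690.0, -134.0]])
t (array([379.4, 126.3, 122.9, 104. ,  29.8]), [[300.0, 141.0], [352.0, 51.0], [459.0, 112.0], [407.0, 202.0]])
t (array([ 623.6, -226.1,  110.9,  131.3,   11.7]), [[556.0, -173.0], [583.0, -302.0], [691.0, -279.0], [665.0, -151.0]])
t stand (array([ 320.5, -111. ,  116.4,  107.7,    3.4]), [[259.0, -61.0], [266.0, -168.0], [382.0, -161.0], [375.0, -54.0]])
t stand (array([ 609.6, -184.4,  154.5,   91.6,   16.7]), [[522.0, -163.0], [549.0, -250.0], [697.0, -206.0], [670.0, -118.0]])
board [0.3718 0.1378 0.0013]
stand [ 0.321  -0.1251  0.0011]
[-1.20635846  0.07381545 -3.14057956] [-0.08073321  0.34146903 -0.02701052]
```

View pics/c7.png

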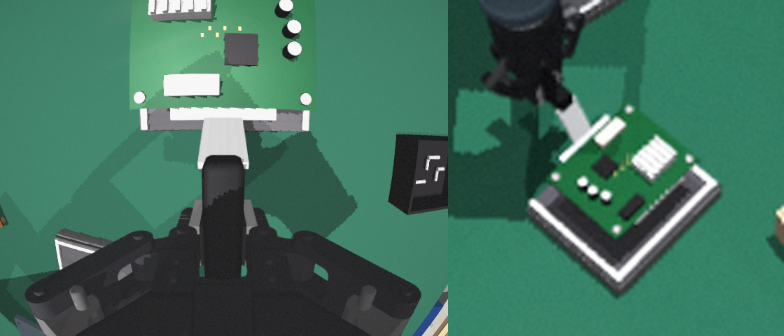

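The wrist view shows the stand's front lip ends at columns 142 and 309, so their middle (225.5) lies about 3 mm right of the blade line. The edges are parallel. I shift 3 mm right and lower gently.

```bash
python3 -m handwheel '[{"x":0.6,"y":-3,"z":-3,"ax":0,"ay":0,"az":0,"claw":10},{"x":0.6,"y":-3,"z":-9,"ax":0,"ay":0,"az":0,"claw":10},{"x":0.6,"y":-3,"z":-16,"ax":0,"ay":0,"az":0,"claw":10},{"x":0.6,"y":-3,"z":-24,"ax":0,"ay":0,"az":0,"claw":10},{"x":0.6,"y":-3,"z":-32,"ax":0,"ay":0,"az":0,"claw":10},{"x":0.6,"y":-3,"z":-39,"ax":0,"ay":0,"az":0,"claw":10},{"x":0.6,"y":-3,"z":-44,"ax":0,"ay":0,"az":0,"claw":10},{"x":0.6,"y":-3,"z":-47,"ax":0,"ay":0,"az":0,"claw":10},{"x":0.6,"y":-3,"z":-48,"ax":0,"ay":0,"az":0,"claw":10},{"x":0.6,"y":-3,"z":-48,"ax":0,"ay":0,"az":0,"claw":10},{"x":0.6,"y":-3,"z":-48,"ax":0,"ay":0,"az":0,"claw":10}]' 120
python3 look2.py c8.png .055
```

```text
time_s: 15.28
eef_pos: [0.514, -0.2577, 0.0852]
eef_rot: [-3.141, -0.0, -1.348]
contact_force: [0.3, 0.5, -2.6]
gripper_width: 0.212
s (array([ 632. , -234.6,  110.8,  134.2,   12.7]), [[563.0, -181.0], [593.0, -312.0], [701.0, -288.0], [671.0, -157.0]])
s (array([404.3, 115. , 125.4, 108.5,  28.8]), [[323.0, 132.0], [375.0, 37.0], [485.0, 98.0], [433.0, 193.0]])
s stand (array([ 334.9, -117.8,  129.4,  102.4,    2.7]), [[268.0, -70.0], [273.0, -172.0], [402.0, -166.0], [397.0, -64.0]])
s stand (array([ 633.7, -234.8,  159.2,  177.4,   12.1]), [[537.0, -165.0], [574.0, -338.0], [730.0, -305.0], [693.0, -131.0]])
s stand (array([621.3, 251.1, 175.9, 196.3,  76.5]), [[505.0, 188.0], [696.0, 143.0], [737.0, 314.0], [546.0, 359.0]])
t (array([374.4, 133.4, 125. , 106.6,  29.8]), [[294.0, 149.0], [347.0, 56.0], [455.0, 118.0], [402.0, 211.0]])
t (array([ 625.3, -230.8,  110.1,  133.2,   12.9]), [[557.0, -178.0], [587.0, -308.0], [694.0, -283.0], [664.0, -154.0]])
t stand (array([ 619.9, -227.7,  152.1,  174.5,   13.3]), [[526.0, -160.0], [566.0, -330.0], [714.0, -295.0], [674.0, -125.0]])
t stand (array([ 320.5, -111. ,  116.7,  103.2,    3.5]), [[259.0, -63.0], [265.0, -166.0], [382.0, -159.0], [375.0, -56.0]])
board [ 0.6243 -0.2347  0.0406]
board [ 0.3681  0.1352 -0.0017]
stand [ 3.187e-01 -1.260e-01 -3.000e-04]
lifter [0.6022 0.2709 0.0027]
[ 0.18677414 -0.37281957 -3.44982688] [-0.11723216  0.29786333 -0.09618123]
```

View pics/c8.png

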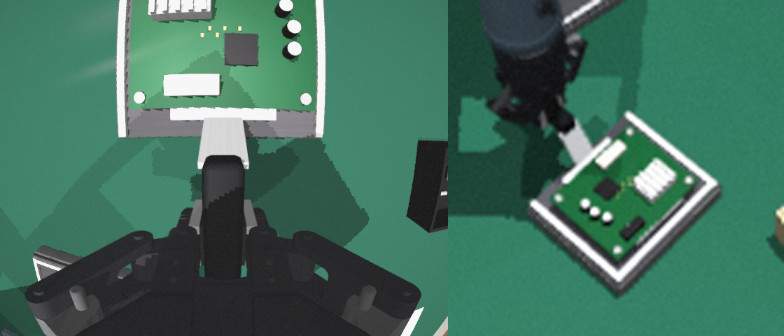

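Both views show the board centred between the side lips and parallel to them, measured at (625.3,-230.8) with yaw about 12.8°. I do the final gentle lowering.

```bash
python3 -m handwheel '[{"x":-1,"y":0,"z":-1,"ax":0,"ay":0,"az":0,"claw":10},{"x":-2,"y":-0.4,"z":-3,"ax":0,"ay":0,"az":0,"claw":10},{"x":-2,"y":-0.4,"z":-5,"ax":0,"ay":0,"az":0,"claw":10},{"x":-2,"y":-0.4,"z":-6,"ax":0,"ay":0,"az":0,"claw":10},{"x":-2,"y":-0.4,"z":-7,"ax":0,"ay":0,"az":0,"claw":10},{"x":-2,"y":-0.4,"z":-8,"ax":0,"ay":0,"az":0,"claw":10},{"x":-2,"y":-0.4,"z":-9,"ax":0,"ay":0,"az":0,"claw":10},{"x":-2,"y":-0.4,"z":-10,"ax":0,"ay":0,"az":0,"claw":10},{"x":-2,"y":-0.4,"z":-11,"ax":0,"ay":0,"az":0,"claw":10},{"x":-2,"y":-0.4,"z":-12,"ax":0,"ay":0,"az":0,"claw":10},{"x":-2,"y":-0.4,"z":-13,"ax":0,"ay":0,"az":0,"claw":10},{"x":-2,"y":-0.4,"z":-13,"ax":0,"ay":0,"az":0,"claw":10},{"x":-2,"y":-0.4,"z":-13,"ax":0,"ay":0,"az":0,"claw":10},{"x":-2,"y":-0.4,"z":-13,"ax":0,"ay":0,"az":0,"claw":10}]' 120
python3 look2.py c9.png .043
```

```text
time_s: 16.95
eef_pos: [0.5118, -0.258, 0.0719]
eef_rot: [-3.141, -0.0, -1.348]
contact_force: [0.1, 0.3, -2.0]
gripper_width: 0.217
s (array([ 627.9, -232.7,  112.1,  133.5,   11.4]), [[560.0, -178.0], [586.0, -309.0], [696.0, -287.0], [670.0, -156.0]])
s (array([396.4, 119.9, 127.5, 110.2,  29.8]), [[314.0, 136.0], [368.0, 40.0], [479.0, 104.0], [424.0, 199.0]])
s stand (array([ 631.6, -234.1,  158.8,  178.9,   12.1]), [[535.0, -163.0], [573.0, -338.0], [728.0, -305.0], [691.0, -130.0]])
s stand (array([ 336.2, -119.6,  129.7,  104.5,    1.4]), [[270.0, -69.0], [273.0, -173.0], [402.0, -170.0], [400.0, -66.0]])
t (array([ 623.1, -231.4,  110.8,  130.8,   12.2]), [[555.0, -179.0], [583.0, -307.0], [691.0, -284.0], [663.0, -156.0]])
t (array([372.5, 135. , 127. , 107.8,  29.1]), [[291.0, 151.0], [343.0, 57.0], [454.0, 119.0], [402.0, 213.0]])
t stand (array([ 320.8, -105.9,   99.3,  119.6,   89.1]), [[260.0, -155.0], [380.0, -156.0], [381.0, -57.0], [262.0, -55.0]])
t stand (array([ 620.6, -227.7,  151.4,  173.8,   13.2]), [[527.0, -160.0], [567.0, -330.0], [714.0, -295.0], [674.0, -126.0]])
board [ 0.6234 -0.2356  0.0322]
board [3.701e-01 1.397e-01 2.000e-04]
stand [ 0.3179 -0.1227 -0.0008]
stand [ 0.5696 -0.5229  0.0022]
[ 0.0036802   0.15836913 -1.85398112] [-0.01874332  0.09693143 -0.00090861]
```

Moment about y dropped from 0.32 to 0.10 N·m, which is the unloaded value, so the board stands on the plate. I draw the blade out 20 mm and check.

```bash
python3 -m handwheel '[{"x":-3,"y":-0.7,"z":0,"ax":0,"ay":0,"az":0,"claw":10},{"x":-9,"y":-2,"z":0,"ax":0,"ay":0,"az":0,"claw":10},{"x":-15,"y":-3.4,"z":0,"ax":0,"ay":0,"az":0,"claw":10},{"x":-19.5,"y":-4.4,"z":0,"ax":0,"ay":0,"az":0,"claw":10},{"x":-19.5,"y":-4.4,"z":0,"ax":0,"ay":0,"az":0,"claw":10},{"x":-19.5,"y":-4.4,"z":0,"ax":0,"ay":0,"az":0,"claw":10}]' 120
python3 look2.py c10.png .043 | grep -v stand
```

```text
time_s: 17.95
eef_pos: [0.4919, -0.2626, 0.072]
eef_rot: [-3.141, -0.0, -1.349]
contact_force: [0.3, 0.1, -1.7]
gripper_width: 0.214
s (array([394.7, 121. , 127.5, 112.7,  28.2]), [[312.0, 140.0], [365.0, 41.0], [478.0, 101.0], [424.0, 201.0]])
s (array([ 627.1, -234.8,  111.7,  130.1,   12.7]), [[558.0, -184.0], [587.0, -310.0], [696.0, -286.0], [667.0, -159.0]])
t (array([373.7, 134.5, 126.8, 110.4,  30. ]), [[291.0, 151.0], [346.0, 55.0], [456.0, 118.0], [401.0, 214.0]])
t (array([ 623.1, -230.6,  112.6,  134. ,   11.7]), [[554.0, -176.0], [582.0, -308.0], [692.0, -285.0], [665.0, -154.0]])
board [ 0.3689  0.1371 -0.0016]
board [ 0.6215 -0.2352  0.0311]
lifter [ 0.5968 -0.233   0.0345]
[-1.04422675  0.30803463 -1.1761153 ] [0.04234273 0.0559211  0.04022635]
```

View pics/c10.png

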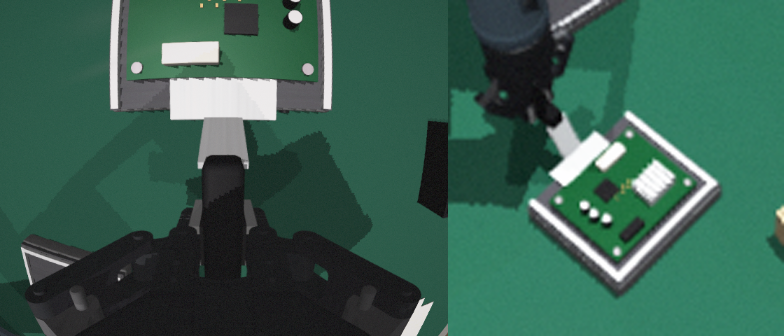

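The board stayed put and the blade slides free. I draw it out fully, then rise.

```bash
python3 -m handwheel '[{"x":-4,"y":-0.9,"z":0,"ax":0,"ay":0,"az":0,"claw":10},{"x":-12,"y":-2.7,"z":0,"ax":0,"ay":0,"az":0,"claw":10},{"x":-23,"y":-5.2,"z":0,"ax":0,"ay":0,"az":0,"claw":10},{"x":-35,"y":-7.9,"z":0,"ax":0,"ay":0,"az":0,"claw":10},{"x":-47,"y":-10.6,"z":0,"ax":0,"ay":0,"az":0,"claw":10},{"x":-59,"y":-13.3,"z":0,"ax":0,"ay":0,"az":0,"claw":10},{"x":-71,"y":-16,"z":0,"ax":0,"ay":0,"az":0,"claw":10},{"x":-83,"y":-18.8,"z":0,"ax":0,"ay":0,"az":0,"claw":10},{"x":-95,"y":-21.5,"z":0,"ax":0,"ay":0,"az":0,"claw":10},{"x":-107,"y":-24.2,"z":0,"ax":0,"ay":0,"az":0,"claw":10},{"x":-119,"y":-26.9,"z":0,"ax":0,"ay":0,"az":0,"claw":10},{"x":-128,"y":-29,"z":0,"ax":0,"ay":0,"az":0,"claw":10},{"x":-132,"y":-29.8,"z":0,"ax":0,"ay":0,"az":0,"claw":10},{"x":-132,"y":-29.8,"z":8,"ax":0,"ay":0,"az":0,"claw":10},{"x":-132,"y":-29.8,"z":25,"ax":0,"ay":0,"az":0,"claw":10},{"x":-132,"y":-29.8,"z":50,"ax":0,"ay":0,"az":0,"claw":10},{"x":-132,"y":-29.8,"z":70,"ax":0,"ay":0,"az":0,"claw":10},{"x":-132,"y":-29.8,"z":80,"ax":0,"ay":0,"az":0,"claw":10},{"x":-132,"y":-29.8,"z":80,"ax":0,"ay":0,"az":0,"claw":10}]' 120
python3 look2.py c11.png .043 | grep -v stand
```

```text
time_s: 20.03
eef_pos: [0.362, -0.2937, 0.1551]
eef_rot: [-3.139, -0.006, -1.348]
contact_force: [-0.2, -0.6, -1.8]
gripper_width: 0.215
s (array([398.2, 118.8, 129.3, 110.5,  30.8]), [[314.0, 133.0], [371.0, 38.0], [482.0, 104.0], [425.0, 199.0]])
s (array([ 628.4, -234.1,  110. ,  130.3,   12.2]), [[561.0, -182.0], [588.0, -309.0], [696.0, -286.0], [668.0, -159.0]])
t (array([ 623.3, -230.7,  109.4,  130. ,   11.8]), [[556.0, -178.0], [583.0, -306.0], [690.0, -283.0], [664.0, -156.0]])
t (array([373.2, 134.8, 126.4, 107.7,  29.4]), [[292.0, 151.0], [345.0, 57.0], [455.0, 119.0], [402.0, 213.0]])
board [ 0.6226 -0.2361  0.0316]
board [ 3.718e-01  1.368e-01 -2.000e-04]
lifter [ 0.4658 -0.2655  0.1132]
[-0.07242011  0.17815458 -1.58157086] [-0.04316393  0.143565   -0.04393313]
```

The board is steady at (623.3,-230.7). I take the lifter back to its free spot on the bench.

```bash
python3 -m handwheel '[{"x":5,"y":11,"z":0,"ax":0,"ay":0,"az":-0.4,"claw":10},{"x":15,"y":32,"z":0,"ax":0,"ay":0,"az":-1.1,"claw":10},{"x":28,"y":60,"z":0,"ax":0,"ay":0,"az":-2.1,"claw":10},{"x":41,"y":88,"z":0,"ax":0,"ay":0,"az":-3.1,"claw":10},{"x":54,"y":116,"z":0,"ax":0,"ay":0,"az":-4.1,"claw":10},{"x":67,"y":144,"z":0,"ax":0,"ay":0,"az":-5.1,"claw":10},{"x":80,"y":172,"z":0,"ax":0,"ay":0,"az":-6.1,"claw":10},{"x":93,"y":200,"z":0,"ax":0,"ay":0,"az":-7.1,"claw":10},{"x":106,"y":226,"z":0,"ax":0,"ay":0,"az":-8.1,"claw":10},{"x":117,"y":248,"z":0,"ax":0,"ay":0,"az":-9,"claw":10},{"x":124,"y":263,"z":0,"ax":0,"ay":0,"az":-9.6,"claw":10},{"x":128,"y":270,"z":0,"ax":0,"ay":0,"az":-9.6,"claw":10},{"x":128,"y":270,"z":-15,"ax":0,"ay":0,"az":-9.6,"claw":10},{"x":128,"y":270,"z":-40,"ax":0,"ay":0,"az":-9.6,"claw":10},{"x":128,"y":270,"z":-65,"ax":0,"ay":0,"az":-9.6,"claw":10},{"x":128,"y":270,"z":-88,"ax":0,"ay":0,"az":-9.6,"claw":10},{"x":128,"y":270,"z":-102,"ax":0,"ay":0,"az":-9.6,"claw":10},{"x":128,"y":270,"z":-108,"ax":0,"ay":0,"az":-9.6,"claw":10},{"x":128,"y":270,"z":-110,"ax":0,"ay":0,"az":-9.6,"claw":10},{"x":128,"y":270,"z":-110,"ax":0,"ay":0,"az":-9.6,"claw":10}]' 120
```

```text
time_s: 22.2
eef_pos: [0.4883, -0.0226, 0.0419]
eef_rot: [3.141, 0.0, -1.516]
contact_force: [0.7, 0.1, -1.6]
gripper_width: 0.216
```

```bash
python3 -c "
from h import *
s=read_state();print(s['eef_pos'],s['contact_force'])"
```

```text
[ 0.48833495 -0.0225523   0.04186331] [ 0.69788231  0.14511089 -1.61804208]
```

```bash
python3 -m handwheel '[{"x":0,"y":0,"z":-1,"ax":0,"ay":0,"az":0,"claw":10},{"x":0,"y":0,"z":-2,"ax":0,"ay":0,"az":0,"claw":10},{"x":0,"y":0,"z":-3,"ax":0,"ay":0,"az":0,"claw":10},{"x":0,"y":0,"z":-3.3,"ax":0,"ay":0,"az":0,"claw":10},{"x":0,"y":0,"z":-3.3,"ax":0,"ay":0,"az":0,"claw":10},{"x":0,"y":0,"z":-3.3,"ax":0,"ay":0,"az":0,"claw":10}]' 120
```

```text
time_s: 22.7
eef_pos: [0.4886, -0.0223, 0.039]
eef_rot: [-3.141, -0.0, -1.516]
contact_force: [-0.9, -0.1, 0.7]
gripper_width: 0.215
```

Contact with the bench is felt (-1.6 N to +0.7 N). I open and rise.

```bash
python3 -m handwheel '[{"x":0,"y":0,"z":0,"ax":0,"ay":0,"az":0,"claw":24},{"x":0,"y":0,"z":0,"ax":0,"ay":0,"az":0,"claw":40},{"x":0,"y":0,"z":0,"ax":0,"ay":0,"az":0,"claw":60},{"x":0,"y":0,"z":0,"ax":0,"ay":0,"az":0,"claw":85},{"x":0,"y":0,"z":0,"ax":0,"ay":0,"az":0,"claw":85},{"x":0,"y":0,"z":0,"ax":0,"ay":0,"az":0,"claw":85},{"x":0,"y":0,"z":0,"ax":0,"ay":0,"az":0,"claw":85},{"x":0,"y":0,"z":0,"ax":0,"ay":0,"az":0,"claw":85},{"x":0,"y":0,"z":15,"ax":0,"ay":0,"az":0,"claw":85},{"x":0,"y":0,"z":45,"ax":0,"ay":0,"az":0,"claw":85},{"x":0,"y":0,"z":80,"ax":0,"ay":0,"az":0,"claw":85},{"x":0,"y":0,"z":115,"ax":0,"ay":0,"az":0,"claw":85},{"x":0,"y":0,"z":140,"ax":0,"ay":0,"az":0,"claw":85},{"x":-30,"y":0,"z":160,"ax":0,"ay":0,"az":0,"claw":85},{"x":-70,"y":0,"z":180,"ax":0,"ay":0,"az":0,"claw":85},{"x":-100,"y":0,"z":200,"ax":0,"ay":0,"az":0,"claw":85},{"x":-100,"y":0,"z":200,"ax":0,"ay":0,"az":0,"claw":85},{"x":-100,"y":0,"z":200,"ax":0,"ay":0,"az":0,"claw":85}]' 120
python3 look.py w12.png .003 .043
python3 - <<'E'
from h import *
a=cv2.imread('pics/t12.png')[:,:,::-1]; s=cv2.imread('pics/s12.png')[:,:,::-1]
save('c12.png',np.hstack([cv2.resize(a[100:340,200:460],(520,480)),cv2.resize(s[180:360,200:370],(280,296))[:296] if 0 else cv2.resize(s[180:360,200:305],(280,480))]))
for q in('screw_bin','black_bin','screwdriver'):
    for d in spotter.spot_point(q,'top')[:1]: print(q,world('top',d['xyz']).round(3))
E
```

```text
time_s: 24.2
eef_pos: [0.388, -0.0223, 0.2401]
eef_rot: [-3.137, -0.002, -1.517]
contact_force: [0.9, 0.3, -0.3]
gripper_width: 0.998
24.2 [ 0.38804598 -0.02228243  0.24012295] [-3.13745358e+00 -1.67849075e-03 -1.51674443e+00]
lifter_grip 0.93 [ 0.48869671 -0.02586048  0.05822406]
lifter 0.78 [ 0.5996787  -0.01766734 -0.00199488]
board 0.93 [ 0.63048324 -0.23436667  0.02727851]
board 0.91 [0.3775377  0.14228175 0.0030528 ]
top lifter 0.7 [ 0.6011 -0.0143  0.0023]
 mask (array([534.4, -17.9, 254.5,  76.5,   3. ]), [[405.0, 14.0], [409.0, -63.0], [664.0, -49.0], [659.0, 27.0]])
top board 0.94 [ 0.6228 -0.2338  0.0293]
top board 0.86 [ 0.3723  0.1349 -0.0007]
 mask (array([373.6, 134.8, 126.2, 106.2,  29.8]), [[292.0, 149.0], [345.0, 57.0], [455.0, 120.0], [402.0, 212.0]])
 mask (array([ 623.1, -231.4,  111.8,  132. ,   12.2]), [[555.0, -179.0], [582.0, -308.0], [692.0, -284.0], [664.0, -155.0]])
top white [ 310  202   31   48 1306] (array([600.8, -15.5, 120. ,  72.9,   2.8]), [[539.0, 18.0], [543.0, -55.0], [663.0, -49.0], [659.0, 24.0]])
scene lifter 0.89 [ 0.6034 -0.0169 -0.0014]
sce
[... 396 characters left out ...]
 -312.0], [698.0, -287.0], [669.0, -156.0]])
 mask (array([396.6, 119.8, 128. , 112.5,  30.5]), [[313.0, 136.0], [370.0, 39.0], [480.0, 104.0], [423.0, 201.0]])
scene white [301 238  41  45 840] (array([584.7, -18.3, 159. ,  74.6,   2.6]), [[504.0, 15.0], [507.0, -59.0], [666.0, -52.0], [662.0, 23.0]])
scene white [332 298  39  30 534] (array([792.7, -45.7, 102.1,  56.3,  87.3]), [[762.0, -95.0], [818.0, -98.0], [823.0, 4.0], [767.0, 7.0]])
scene white [338 430  58  46 888] (array([1116.8, -247. ,  138.2,  111.6,   42.8]), [[1028.0, -253.0], [1104.0, -335.0], [1205.0, -241.0], [1130.0, -159.0]])
screw_bin [ 0.799 -0.044 -0.   ]
black_bin [ 0.568 -0.522  0.003]
screwdriver [0.498 0.519 0.005]
```

View pics/c12.png

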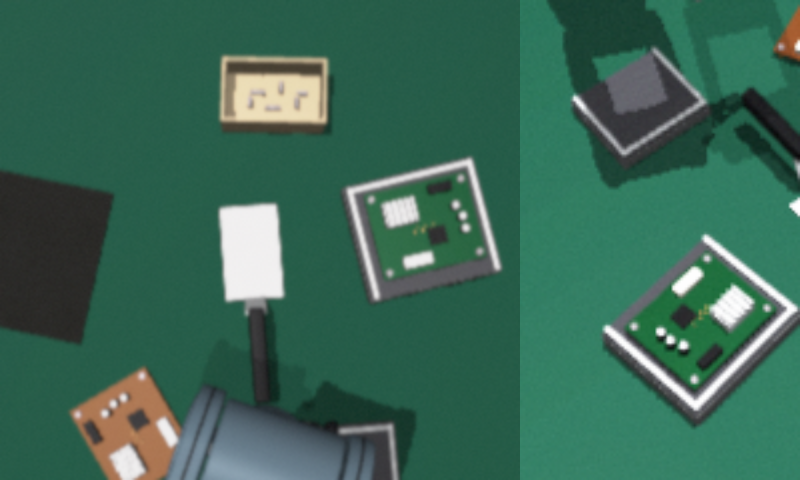

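The board lies square inside the lips, the lifter is flat on the bench and the bystanders haven't moved. I hand in.

```bash
python3 -c "
from rig import job; print(job.hand_in())"
```

```text
the job is handed in; nothing more can be done
None
```

The green board is on the large test stand and the lifter lies back on the bench. I handed the job in at about 25 s; the hand-in reports no verdict.

I gripped the lifter at 120 N, slid the blade under the board between the standoffs and lifted it level. I carried it to the stand, lowered it at about 1 mm per row, then drew the blade out and put the lifter back at its old spot.

**Last checks:**
- **Board:** the top camera puts it at (623, -231) mm with yaw 12.2°. The seat is at about (624, -230) mm with yaw 12.4°. The board did not move as the blade came out.
- **Lifter:** it lies flat near (601, -16) mm, clear of the stand.
- **Bystanders:** the bins and the screwdriver are within 4 mm of their first readings.
- **Forces:** the wrist force stayed below 7 N in every reading I took.

**What disagreed or failed:**
- The scene camera reads the board about 5 mm further in x, and its reading of the stand about 8 mm further. This comes from calibration and tall parts, and leaves the board inside tolerance.
- My first move was refused because rows need all seven keys. It moved nothing.

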